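# Unlock the phone cradle and hold its sprung clamp arm open

## Task

Open the phone repair cradle so that a colleague can lay a phone in: lift the red locking sleeve up off its post and put it in the blue parts tray, then push the orange sprung clamp arm back, away from the bed, past its click, and hold it there with the fingers. The arm springs back if let go, so finish while still holding it back; leave the other things on the bench where they are.

Things in the scene. Friction and masses are not known exactly. Their poses are not given: they have to be found in the camera images.
- cradle: Phone cradle, fixed: aluminium plate 220 x 220 x 12 mm. Origin: centre of its underside; z up. Empty phone bed (black rubber, top 16 mm above bench): x -85 to +10, y -90 to +90 mm. Fence 28 mm high at x = -92 mm, end stop 22 mm high at y = 98 mm. The orange clamp arm runs along +y beside the bed, the lock post is behind it (+x). Blue click pawl, 22 mm high, at x = 81, y = -95 to -55 mm.
- lock_post_tip (a point): Top of the steel lock post (12 mm diameter, top 38 mm above the bench; in the cradle's frame at x = 57, y = 0, z = 38 mm). The clamp arm passes over it once the sleeve is off.
- sleeve: Red locking sleeve, 26 mm diameter, 76 mm tall, about 60 g: solid, with a blind bore (16 mm wide, 22 mm deep) in its underside. Origin: centre of its open lower rim; z points to its top. At the start it hangs on the lock post by the end of its bore, lower rim 16 mm, top 92 mm above the bench, and blocks the clamp arm short of its click. Raised by 22 mm it is free of the post.
- tray: Blue open parts tray, loose, 0.6 kg, 130 mm (its x) x 100 mm (its y), 24 mm high, walls 4 mm, floor 4 mm. Origin: centre of its underside. Empty at the start.
- clamp_arm (a joint): Angle (rad) of the orange arm: 0 = at rest, along the cradle's +y; grows as it is pushed away from the bed to the cradle's +x (clockwise from above); end stop 0.62. Spring torque 0.4 N m at 0, plus 0.8 per rad (10 N at the push point at 0.5). The click tooth rides the pawl from 0.16 to 0.40 (up to 3 N more); past 0.42 the click is passed. It does not lock: let go, it springs back.
- clamp_pivot (a point): The arm's pivot axis, at half the arm's height (53 mm above the bench); in the cradle's frame at x = 35, y = -55 mm.
- push_point (a point): Point on the arm's flat upright face on the bed side, 85 mm from the pivot along the arm, 6 mm off its centre line, 53 mm above the bench. It turns with the arm (x = away from the bed, square to the face; y = along the arm to its tip). Arm: 12 mm thick, 44 to 62 mm above the bench, flat from 16 to 100 mm from the pivot; black roller, 22 mm diameter, 30 to 62 mm high, at 113 mm.
- phone: Opened black phone, 150 x 75 x 8 mm, lying loose on the bench. Leave alone. Origin: centre of its underside, x along its length.
- bottle: Blue bottle, 56 mm diameter, 150 mm tall, standing towards the back. Leave alone.
- jar: Small amber jar with white lid, 50 mm diameter, 50 mm tall, towards the back. Leave alone.
- magnifier: Black hand magnifier lying flat, 68 mm lens, 154 mm long, 10 mm thick; origin: lens centre, handle to its -x. Leave alone.
- screwdriver: Yellow-handled screwdriver, 160 mm long, lying at the left. Leave alone.
- brush: Small brush, 150 mm long, lying at the back. Leave alone.
Mind the look-alikes: they are no part of the job. What is shaped like the sleeve but grey or white is not meant.

How it is judged:
By the outcome, as a careful person would: the job done as asked, in the order asked, and still so for the second after the job is handed in, while the arm keeps its last pose, push and grip.
It also fails if it takes over 51 s, if anything falls off the work surface, if the arm or the gripper's body presses on something with over 40 N, if the wrist force passes 120 N, or if a joint passes its speed limit or range.

## Robot

A 6-joint arm with a two-finger parallel gripper is mounted at the origin on the work surface. World frame = base frame: x ahead of the robot, y to its left, z up, the work surface at z = 0. Lengths are in m, angles in rad, forces in N, time in s.
With the tool pointing down it reaches from about 0.275 to 0.825 m from the base axis. Payload 4.9 kg.
Tool frame: the origin (TCP) lies midway between the tips of the shut fingers; the grasp point (between the pads) lies 19 mm behind it (grip_point_offset is the distance from the TCP to the grasp point, in m); z points along the fingers, y is the line along which they close (so a half turn about z gives the same grasp; the last joint's range is limited). The gripper opens to 85 mm and grips with 20 to 120 N. Pads are 22 mm wide; open, the fingers measure 114 mm over their backs; the gripper's body (76 mm by 85 mm) begins 54 mm behind the grasp point. The pads swing forward as they close: fully open they stand 13 mm farther back than shut.
Start: joints at [-1.477, 0.326, -0.193, 1.052, 0, 1.437], TCP at [0.124, -0.536, 0.231] pointing down, gripper open.
Joint ranges: [-2.65, 2.65], [-0.97, 1.79], [-1.3, 1.35], [-1.93, 2.1], [-1.47, 1.37], [-3.14, 3.14]. Speed limits (rad/s): [2.57, 2.57, 3.14, 3.14, 3.14, 3.14].

## Interface

Orientations are given as a rotation vector (axis times angle).
In Python, from cell import * gives the robot as it stands. Calls block until the motion is done:
- movep(position, orientation): joint-space move of the TCP to a pose.
- move_l(position, velocity=0.15, rot=None, until_force=None): straight line of the TCP; rot=None keeps the orientation; velocity is the mean speed in m/s. With until_force (N) it stops when the force on the tool has changed by that much, and returns True; else False.
- set_joints(angles): joint-space move.
- let_go() and grab(newtons=None): open the fingers fully, or close them until they stop; newtons is the grip in N (None keeps the last).
- sleep(seconds).
- ik(position, orientation): joint angles nearest the present ones, or None.
- get_state(): the state.
- grab_frame(name): name is "scene" or "top" or "wrist"; returns a dict with "img" (420x560x3 uint8, red, green, blue), "fx", "fy", "cx", "cy" (pixels), "cam_to_world" (4x4, takes a point from camera to world coordinates); the wrist camera has in their place "T_tool_cam" (4x4, takes a point from camera to tool coordinates, whose origin is the TCP and whose axes are the flange's). Camera axes: x right, y down, z forward; pixel columns grow to the right and rows downward; lengths in m; the calibration is good to about 2 mm. A picture is of the moment at which its call begins: read the wrist's pose just before it. There is no depth.
A pose or a line that the arm cannot do raises MotionError and nothing moves.
- sign_off(): hands the job in; it is judged then, once.
Trained networks look in the newest picture that a camera, given by its name, has taken for a name from the list of things; names that differ only in an ending like _2 or _b are one class to them, and where a whole thing is asked for, a point or a joint stands for the part that bears it (a point fixed in the world has none). Each returns a list of dicts, best first, with "score" (0 to 1); they miss things now and then, are a little off and sometimes report something else, mostly with a low value. They report only what shows in the picture. A call takes as long as a camera call. They do not tell look-alikes from the thing itself.
- spot_in(camera, name): "centre" ([column, row] in pixels, amid what is visible of it).
- silhouettes(camera, name): "mask" (420x560 bool, what is visible of it) and "centre" ([column, row] in pixels, amid what is visible of it).
- tip_of(camera, name): "centre" ([column, row] in pixels: a listed point, or the origin of a listed thing).
The state is a dict: "clock": time; "q": joint angles; "joint_velocities": joint speeds; "tau": joint torques, N m; "position": TCP position; "eef_rot": TCP orientation; "contact_force": force on the tool from outside, world axes, zero at the start; "wrist_torque": the same for the moment, N m; "finger_gap": opening from 0.0 (shut) to 1.0 (fully open); "grasp_force": force on a finger pad.
Only numpy, scipy, OpenCV 4.12 (cv2) and the standard library are available. Lean on these libraries where they do the work, as an engineer would, in place of code of your own. Each camera call takes 0.05 s, during which the arm holds its last target. There are 200 camera calls.

## Working session

There is one attempt and no reset: what is moved stays moved. The work goes in short steps, each a Python script; the robot and the scene stay as the last script left them, time stands still between calls to the robot, and variables do not carry over. Pictures are saved under pics/ and viewed, at most 10 in all, crops included, and the job is handed in when it is done.

```bash
mkdir -p pics; ls; cat > h.py <<'E'
from cell import *
import numpy as np, cv2
from scipy.spatial.transform import Rotation as R
def save(n,img): cv2.imwrite('pics/'+n+'.png',cv2.cvtColor(img,cv2.COLOR_RGB2BGR))
def cam(name):
    s=get_state(); f=grab_frame(name)
    if name=='wrist':
        T=np.eye(4);T[:3,:3]=R.from_rotvec(s['eef_rot']).as_matrix();T[:3,3]=s['position']
        f['cam_to_world']=T@np.array(f['T_tool_cam'])
    return f
def ray(f,uv):
    M=np.array(f['cam_to_world']); d=M[:3,:3]@np.array([(uv[0]-f['cx'])/f['fx'],(uv[1]-f['cy'])/f['fy'],1])
    return M[:3,3],d
def atz(f,uv,z):
    o,d=ray(f,uv); return o+d*(z-o[2])/d[2]
def proj(f,p):
    M=np.linalg.inv(np.array(f['cam_to_world'])); c=M[:3,:3]@np.array(p)+M[:3,3]
    return np.array([f['fx']*c[0]/c[2]+f['cx'],f['fy']*c[1]/c[2]+f['cy']])
E
python3 - <<'E'
from h import *
for n in ['scene','top']:
    f=cam(n); save(n+'0',f['img']); print(n,np.round(f['cam_to_world'],3).tolist())
    for k in ['cradle','lock_post_tip','sleeve','tray','clamp_pivot','push_point']:
        r=tip_of(n,k); print(k,[(np.round(x['centre']).tolist(),round(x['score'],2)) for x in r][:5])
    r=spot_in(n,'sleeve'); print('spot sleeve',[(np.round(x['centre']).tolist(),round(x['score'],2)) for x in r][:5])
print(get_state())
E
```

```text
pics
scene [[-0.133, 0.65, -0.748, 1.434], [0.991, 0.097, -0.092, 0.086], [0.013, -0.753, -0.657, 0.829], [0.0, 0.0, 0.0, 1.0]]
cradle [([294.0, 227.0], 0.82)]
lock_post_tip [([292.0, 228.0], 0.77)]
sleeve [([292.0, 234.0], 0.81), ([294.0, 272.0], 0.64), ([452.0, 206.0], 0.61), ([191.0, 211.0], 0.54)]
tray [([385.0, 220.0], 0.63)]
clamp_pivot [([273.0, 217.0], 0.56)]
push_point [([304.0, 221.0], 0.85)]
spot sleeve [([295.0, 224.0], 0.64), ([274.0, 253.0], 0.57), ([296.0, 261.0], 0.51)]
top [[-0.012, -0.998, 0.069, 0.474], [-1.0, 0.012, 0.001, 0.002], [-0.002, -0.069, -0.998, 1.762], [0.0, 0.0, 0.0, 1.0]]
cradle [([281.0, 232.0], 0.69)]
lock_post_tip [([274.0, 216.0], 0.94), ([191.0, 257.0], 0.65)]
sleeve [([277.0, 214.0], 0.62), ([290.0, 185.0], 0.58), ([272.0, 177.0], 0.47)]
tray [([195.0, 259.0], 0.56)]
clamp_pivot [([294.0, 220.0], 0.69)]
push_point [([266.0, 223.0], 0.83), ([290.0, 154.0], 0.64)]
spot sleeve [([291.0, 181.0], 0.63), ([272.0, 180.0], 0.55)]
{'clock': 0.8, 'q': array([-1.47720157e+00,  3.26185866e-01, -1.92566886e-01,  1.05202024e+00,
        3.38781895e-05,  1.43662275e+00]), 'joint_velocities': array([ 0.00031691,  0.00065813, -0.00016524,  0.00015418, -0.00168821,
       -0.00120566]), 'tau': array([-1.68931365e-03, -4.43270659e+01,  2.62747425e+01,  7.96902623e-04,
       -3.97792492e-04,  2.02668645e-06]), 'position': array([ 0.12423041, -0.53581606,  0.23130114]), 'eef_rot': array([3.12121820e+00, 3.57002067e-01, 5.24608419e-05]), 'contact_force': array([-0.61686923,  0.11055366, -0.47185752]), 'wrist_torque': array([ 0.02082808,  0.00652715, -0.0572521 ]), 'grasp_force': 0.0, 'finger_gap': 0.9981730570190037}
```

```bash
python3 - <<'E'
import cv2,numpy as np
a=cv2.imread('pics/scene0.png')[150:310,170:400]; b=cv2.imread('pics/top0.png')[130:300,150:380]
cv2.imwrite('pics/c1.png',cv2.resize(a,(800,557),interpolation=cv2.INTER_CUBIC))
cv2.imwrite('pics/c2.png',cv2.resize(b,(800,591),interpolation=cv2.INTER_CUBIC))
E
```

```text
(no output)
```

View pics/c1.png

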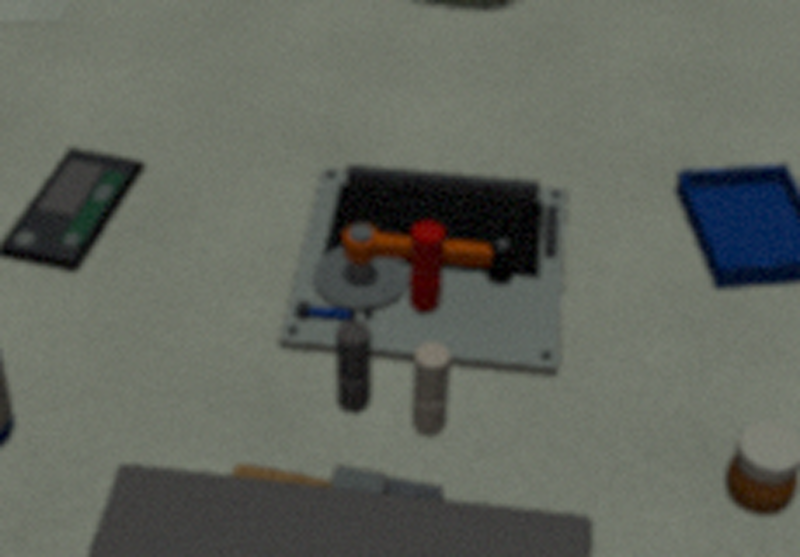

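View pics/c2.png

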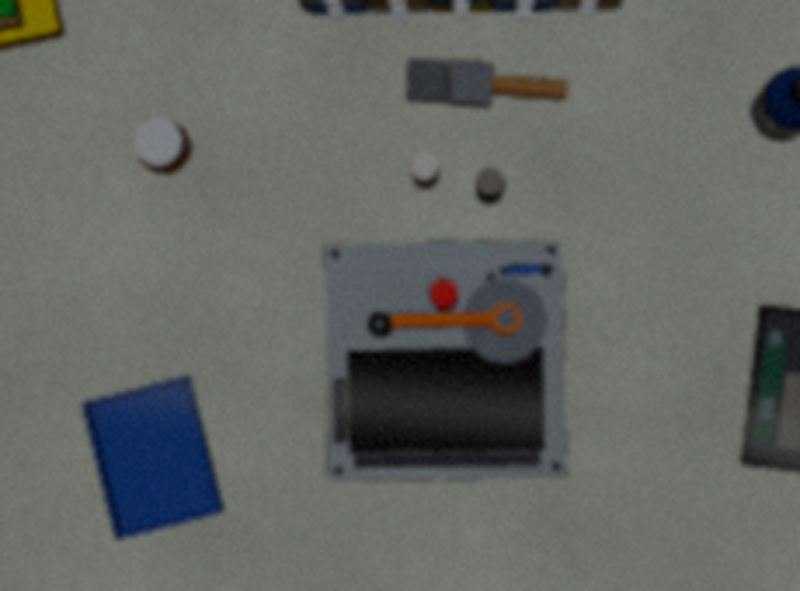

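View pics/scene0.png

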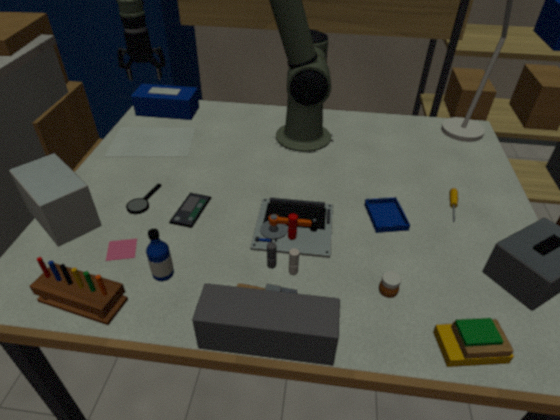

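Top view: the red sleeve is at about (277,215), on the post behind the orange arm. The grey one at (291,183) and the white one at (272,178) are look-alikes, standing on the bench off the cradle. The red one matches by colour and place. Next I'll move above it for a close look.

```bash
python3 - <<'E'
from h import *
f=cam('top')
s=np.array([230/800,170/591]); 
for c in [(328,245),(556,240),(566,472),(330,476)]: print('plate',atz(f,np.array(c)*s+[150,130],.012).round(4))
for c in [(84,402),(188,378),(222,510),(118,537)]: print('tray',atz(f,np.array(c)*s+[150,130],.024).round(4))
p=atz(f,np.array((443,293))*s+[150,130],.092); print('sleeve',p.round(4)); print('pivot',atz(f,np.array((505,318))*s+[150,130],.062).round(4))
rot=(R.from_euler('z',0)*R.from_euler('x',np.pi)).as_rotvec()
for yaw in [0,np.pi/2,-np.pi/2]:
    r=(R.from_euler('z',yaw)*R.from_euler('x',np.pi)).as_rotvec(); q=ik([p[0]-.06,p[1],.3],r); print(yaw,None if q is None else np.round(q,2))
print(np.round(grab_frame('wrist')['T_tool_cam'],3).tolist())
movep([p[0]-.06,p[1],.30],rot)
f=cam('wrist'); save('w1',f['img']); print(get_state()['clock'],f['fx'])
for k in ['cradle','lock_post_tip','sleeve','clamp_pivot','push_point']:
    r=tip_of('wrist',k); print(k,[(np.round(x['centre']).tolist(),round(x['score'],2)) for x in r][:4])
E
```

```text
plate [0.6269 0.1253 0.012 ]
plate [ 0.629  -0.0858  0.012 ]
plate [ 0.4149 -0.0917  0.012 ]
plate [0.4139 0.1251 0.012 ]
tray [0.4845 0.3488 0.024 ]
tray [0.5052 0.2536 0.024 ]
tray [0.3847 0.2229 0.024 ]
tray [0.3614 0.3177 0.024 ]
sleeve [0.5762 0.0186 0.092 ]
pivot [ 0.5548 -0.0365  0.062 ]
0 [-0.11  0.23 -0.15  1.19  0.    3.03]
1.5707963267948966 [-0.11  0.23 -0.15  1.19  0.    1.46]
-1.5707963267948966 [-0.11  0.23 -0.15  1.19  0.   -1.68]
[[-0.0, -0.96, -0.28, 0.071], [1.0, 0.0, -0.001, -0.001], [0.001, -0.28, 0.96, -0.142], [0.0, 0.0, 0.0, 1.0]]
3.375 330.4935285192388
cradle [([280.0, 169.0], 0.72)]
lock_post_tip [([279.0, 126.0], 0.69)]
sleeve [([279.0, 122.0], 0.87), ([314.0, 37.0], 0.8), ([264.0, 22.0], 0.6)]
clamp_pivot [([325.0, 149.0], 0.88)]
push_point [([256.0, 152.0], 0.75)]
```

View pics/w1.png

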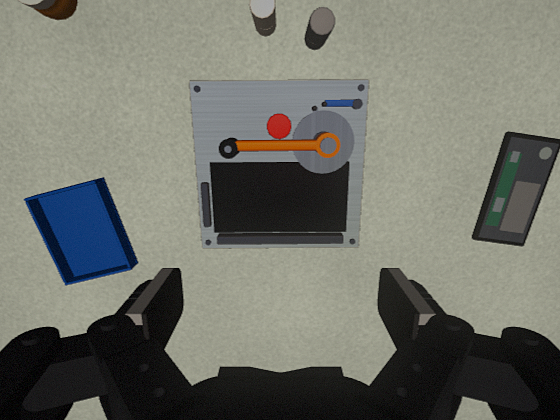

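Wrist view: the red sleeve's top is at (279,126), the pivot at (327,145), the roller at (229,148) and the tray at about (81,231). The grey one (320,20) and the white one (262,8) stand off the plate.

```bash
cat >> h.py <<'E'
def rv(yaw): return (R.from_euler('z',yaw)*R.from_euler('x',np.pi)).as_rotvec()
E
python3 - <<'E'
from h import *
f=cam('wrist'); s=silhouettes('wrist','sleeve')
img=f['img'].astype(int); m=(img[...,0]>120)&(img[...,1]<70)&(img[...,2]<70); ys,xs=np.where(m[90:160,250:310]); print('redpx',xs.mean()+250,ys.mean()+90,m.sum())
p=atz(f,(279,126),.092); print('sleeve',p)
print('pivot',atz(f,(327.5,145),.062),'roller',atz(f,(229,148),.062))
c=np.array([atz(f,u,.012) for u in [(190,81),(368,80),(360,247),(202,249)]]); print(c.round(4),c.mean(0))
t=np.array([atz(f,u,.024) for u in [(25,198),(103,179),(137,265),(67,284)]]); print(t.round(4),t.mean(0))
x,y,w,h=235,0,100,170
save('c3',cv2.resize(f['img'][0:170,200:400],(800,600),interpolation=cv2.INTER_CUBIC))
E
```

```text
redpx 278.3904109589041 130.2345890410959 622
sleeve [0.57776125 0.02090621 0.092     ]
pivot [ 0.55618937 -0.03375922  0.062     ] roller [0.55294079 0.07772765 0.062     ]
[[ 0.6287  0.1292  0.012 ]
 [ 0.6296 -0.0869  0.012 ]
 [ 0.4121 -0.0917  0.012 ]
 [ 0.4093  0.1293  0.012 ]] [0.51992875 0.02000135 0.012     ]
[[0.4857 0.3519 0.024 ]
 [0.5106 0.2466 0.024 ]
 [0.3905 0.2177 0.024 ]
 [0.3614 0.3197 0.024 ]] [0.43705596 0.28395322 0.024     ]
```

View pics/c3.png

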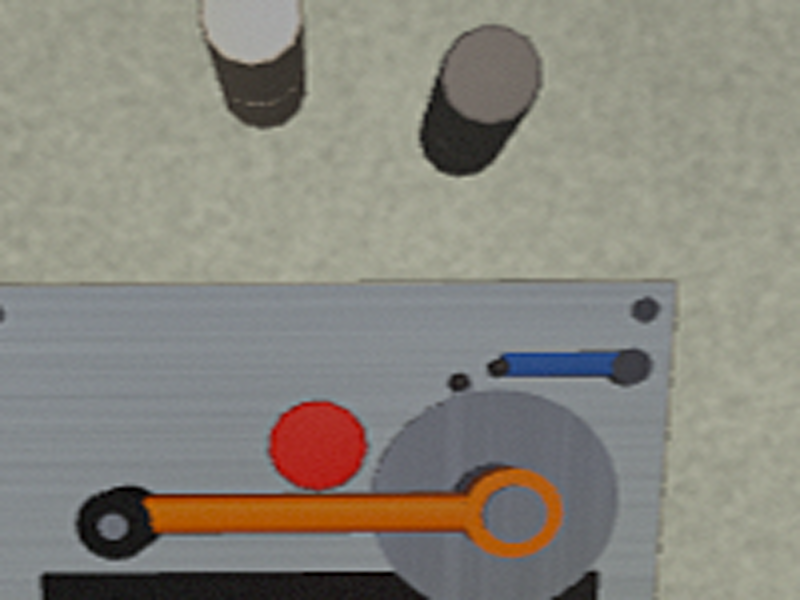

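The crop confirms it: the red sleeve at crop (318,445) is next to the orange arm on the plate, and the white and grey ones are off the plate. I'll grasp the red one.

```bash
python3 - <<'E'
from h import *
p=[.577,.020]; r=rv(np.pi)
movep([*p,.16],r)
print(move_l([*p,.066],.12,until_force=8))
grab(40); s=get_state(); print(s['finger_gap'],s['grasp_force'],s['contact_force'],s['position'],s['clock'])
print(move_l([*p,.20],.1)); s=get_state(); print(s['finger_gap'],s['grasp_force'],s['contact_force'],s['position'],s['clock'])
f=cam('wrist'); save('w2',f['img'])
E
```

```text
False
0.2944877490254091 39.12934720516205 [-0.21245699  0.28524189  3.84763608] [0.57724022 0.01993944 0.06640954] 7.875
False
0.2899349513034507 39.2175418138504 [-0.15050363 -0.17723464 -1.17003983] [0.57654875 0.02007081 0.199266  ] 9.3667
```

View pics/w2.png

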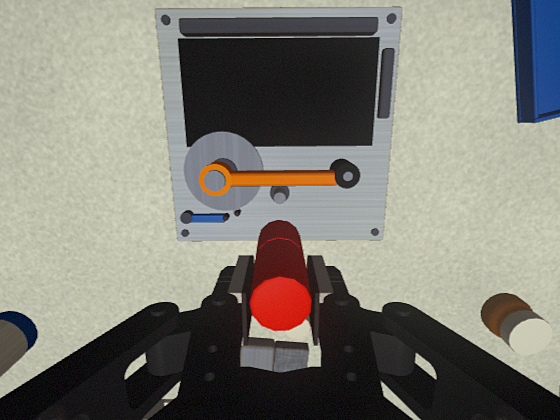

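The sleeve is held at (280,300) and the bare post shows at (280,196). Next, the tray.

```bash
python3 - <<'E'
from h import *
t=[.436,.285]; r=rv(np.pi)
movep([*t,.20],r); f=cam('wrist')
move_l([*t,.075],.15)
print(move_l([*t,.050],.03,until_force=4)); s=get_state(); print(s['position'],s['contact_force'],s['finger_gap'],s['clock'])
let_go(); move_l([*t,.20],.15); print(get_state()['clock'])
p=[.45,.12]
movep([*p,.30],r); grab(60)
f=cam('wrist'); save('w3',f['img']); print(get_state()['clock'])
E
```

```text
True
[0.43576327 0.28431964 0.05416711] [ 0.51541304 -1.96010042  4.40026333] 0.28608323008902226 12.2667
14.0083
15.6167
```

View pics/w3.png

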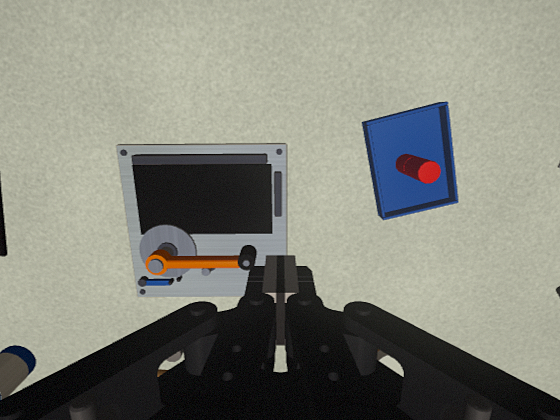

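The sleeve stands upright in the tray at (425,170). Next I'll push the arm back with the shut fingers, following the arc.

```bash
cat >> h.py <<'E'
PV=np.array([.555,-.0345]); Y0=.012
def pose(th,d,L=.080):
    a=th-Y0; u=np.array([np.sin(a),np.cos(a)]); n=np.array([np.cos(a),-np.sin(a)])
    return PV+L*u-(.006+d)*n, rv(np.pi-a), n
E
python3 - <<'E'
from h import *
c,r,n=pose(0,.036)
movep([*c,.13],r); move_l([*c,.044],.12)
c2,_,_=pose(0,.0)
hit=move_l([*c2,.044],.03,until_force=3)
s=get_state(); d=float((PV+.080*np.array([-np.sin(Y0),np.cos(Y0)])-s['position'][:2])@n)-.006
print(hit,d,s['position'],s['contact_force'],s['clock'])
np.save('d.npy',d)
if hit:
    for th in np.arange(.06,.31,.06):
        c,r,_=pose(th,d); move_l([*c,.044],.06,rot=r)
        s=get_state(); print(round(th,2),np.round(s['position'][:2]-c,4),np.round(s['contact_force'],1),round(s['clock'],2))
E
```

```text
True 0.00904271284506888 [0.53899831 0.04532055 0.04334683] [-0.37074725 -0.33086095 -0.59388594] 18.1667
0.06 [-0.0019  0.    ] [-4.1 -0.5  0.6] 18.42
0.12 [-0.0016  0.0002] [-5.  -0.2 -0.4] 18.67
0.18 [-0.0017  0.0004] [-5.1  0.6  0.9] 18.92
0.24 [-0.0041  0.001 ] [-12.1   1.8   5.3] 19.17
0.3 [-0.0036  0.0016] [-7.4  4.8  0.5] 19.42
```

```bash
python3 - <<'E'
from h import *
d=float(np.load('d.npy'))
for th in [.36,.42,.48,.53]:
    c,r,_=pose(th,d); move_l([*c,.044],.06,rot=r)
    s=get_state(); print(round(th,2),np.round(s['position'][:2]-c,4),np.round(s['contact_force'],1),round(s['clock'],2))
sleep(.5); s=get_state(); print(np.round(s['position'],4),np.round(s['contact_force'],1),s['clock'])
f=cam('wrist'); save('w4',f['img'])
print([(x['centre'],x['score']) for x in tip_of('wrist','clamp_pivot')][:2])
g=cam('top'); 
save('w4t',np.vstack([cv2.resize(g['img'][170:275,150:350],(800,420),interpolation=cv2.INTER_CUBIC)]))
E
```

```text
0.36 [-0.0024  0.0016] [-5.6  4.4 -2.5] 19.67
0.42 [-0.0018  0.0016] [-4.   4.6 -3.7] 19.92
0.48 [-0.0025  0.0022] [-5.7  5.7  0.6] 20.17
0.53 [-0.0026  0.0026] [-7.1  6.6 -0.8] 20.42
[0.5788 0.0451 0.0429] [-6.6  6.8 -0.6] 20.9167
[([101.6, 324.4], 0.89)]
```

View pics/w4.png

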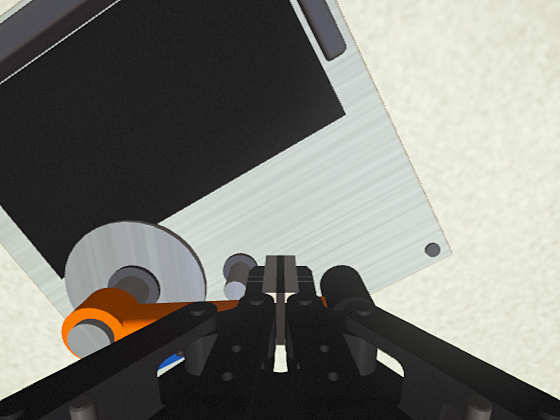

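View pics/w4t.png

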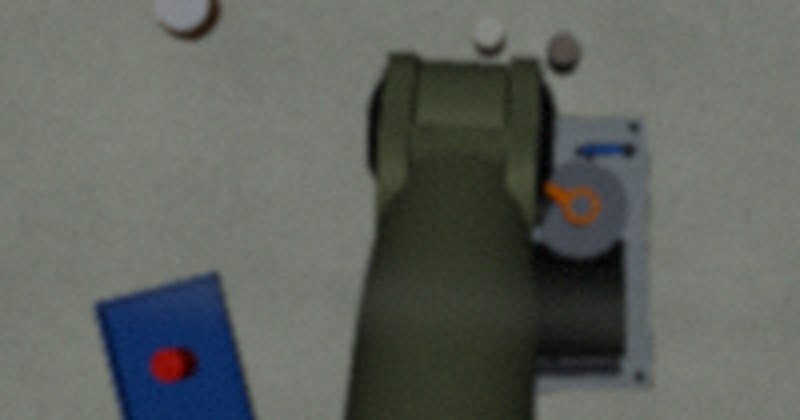

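The arm is back at about 0.48–0.51 rad: the contact geometry gives this, and the 9.5 N force agrees. The sleeve is still standing in the tray at (170,365) of the top crop. I'll push a little further for margin, check that it holds, and hand in.

```bash
python3 - <<'E'
from h import *
d=float(np.load('d.npy'))
c,r,_=pose(.55,d); move_l([*c,.044],.04,rot=r); sleep(.7)
s=get_state(); print(np.round(s['position'][:2]-c,4),np.round(s['contact_force'],1),s['clock'])
print(sign_off())
E
```

```text
[-0.0027  0.0027] [-6.5  7.3 -1.1] 22.0167
the job is handed in; nothing more can be done
None
```

I handed the job in at 22 s: the red sleeve stands upright in the blue tray, and the fingers are holding the orange clamp arm back at an estimated 0.5 rad, past its click at 0.42.

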